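Reset a tripped breaker behind a push-to-open window

TASK

One breaker in the power box on the bench has tripped and its toggle is down. With the fingertips only, press the yellow mark on the window so that its touch catch lets go and take the hand away so that the window springs ajar, swing the window up and right over backwards until it rests open by itself, then push the tripped breaker's toggle all the way up to on. Leave the window open and the other two breakers on, and do not pick up or shift anything that lies on the bench.

Things in the scene. Friction and masses are not known exactly. Their poses are not given: they have to be found in the camera images.
- power_box: Black rubber power box, 210 mm deep (x) x 290 wide (y), 162 high at the back, 122 at the front, fixed to the bench, yaw varies. Origin: centre of underside; x points from the socket front (facing the robot) to the back. Blue sockets stick out 14 mm in front below 90 mm height, red ones 46 mm at both ends. The top cover, under the window, rises 12 degrees towards the back.
- window_hinge (a point): Middle of the hinge line (along the box's y) at the back of the window, at (56, 0, 158) mm in the box frame, on the underside of the shut window. Cover frame, used below: origin here, x' up the 12 degree slope towards the back, y' = the box's y, z' square off the cover.
- window (a joint): Window angle, rad: 0 shut and caught, 0.24 ajar on the spring, 1.78 upright, 2.1 on its stop leaning back, where its weight keeps it; if dropped before upright it falls back to ajar. Pushing the front edge in takes about 6 N; the catch lets go 3 mm in, the stop is at 5 mm, then, let go, the spring lifts the edge 40 mm in about 0.5 s. It does not catch again.
- press_mark (a point): Centre of the yellow ribbed press mark (17 x 50 mm) on the outer face of the window, 154 mm from the hinge, over the touch catch. The window is a clear pane in a grey frame, 250 mm wide, 6 mm thick, about 160 g.
- window_edge (a point): Point on the window's free front edge (nearest the robot), 60 mm to the left (+y') of its middle, half-way through its 6 mm thickness, 166 mm from the hinge. Ajar, it stands about 8 mm in front of the box's front wall and 40 mm above that wall's top, with open air below and in front. The catch's bracket hangs 13 mm below the window within 25 mm of its middle; elsewhere the underside is smooth.
- toggle_a_tip (a point): Middle of the tip of the black toggle bar of the tripped breaker. Three breakers sit 58 mm apart along y', the middle one at y' = 0; which is where varies. Bar 28 mm wide, 6 thick, tip 17 mm from its pivot at x' = -78, z' = -21 mm. Breaker faces at z' = -20 (x' -100 to -56), cover plate round them -28, front ledge (x' -159 to -141) -2 mm.
- toggle_a (a joint): Angle of the toggle of the tripped breaker, down (off) at the start, rad: 0 fully down (leaning to the front of the box, 0.5 rad from square; the red field behind the toggle shows), 1.0 fully up = on (leaning to the back; the green field in front of it shows). It stays where it is left; it takes 2 N at the tip, up to 6 N close to the pivot.
- toggle_b_tip (a point): Middle of the tip of the black toggle bar of another breaker, up (on) at the start, to be left on. Same shape as toggle_a.
- toggle_b (a joint): Angle of the toggle of another breaker, up (on) at the start, to be left on, rad: 0 fully down (leaning to the front of the box, 0.5 rad from square), 1.0 fully up = on (leaning to the back). It stays where it is left; it takes 2 N at the tip, up to 6 N close to the pivot.
- toggle_c_tip (a point): Middle of the tip of the black toggle bar of another breaker, up (on) at the start, to be left on. Same shape as toggle_a.
- toggle_c (a joint): Angle of the toggle of another breaker, up (on) at the start, to be left on, rad: 0 fully down (leaning to the front of the box, 0.5 rad from square), 1.0 fully up = on (leaning to the back). It stays where it is left; it takes 2 N at the tip, up to 6 N close to the pivot.
- spray_can: Grey spray can with a blue label, 52 mm diameter, 155 mm high, standing left of the box. Graspable, but not part of the work; body origin at the centre of its underside. It must stay where it is.
- tape_roll: Yellow roll of tape, 68 mm across, 19 mm high, lying in front of the box to the left. Graspable, but not part of the work; body origin at the centre of its underside. It must stay where it is.
- screwdriver: Screwdriver with red handle, 190 mm long, lying in front of the box to the right. Graspable, but not part of the work; body origin at the centre of its underside. It must stay where it is.
- parts_bin: Small open red bin, 140 x 100 x 55 mm, right of the box. Graspable, but not part of the work; body origin at the centre of its underside. It must stay where it is.

How it is judged:
By the outcome, as a careful person would: the job done as asked, in the order asked, and still so for the second after the job is handed in, with the robot touching nothing.
It also fails if it takes over 51 s, if anything falls off the work surface, if the arm or the gripper's body presses on something with over 40 N, if the wrist force passes 120 N, or if a joint passes its speed limit or range.

ROBOT

A 6-joint arm with a two-finger parallel gripper is mounted at the origin on the work surface. World frame = base frame: x ahead of the robot, y to its left, z up, the work surface at z = 0. Lengths are in m, angles in rad, forces in N, time in s.
With the tool pointing down it reaches from about 0.325 to 0.925 m from the base axis. Payload 3.1 kg.
Tool frame: the origin (TCP) lies midway between the tips of the shut fingers; the grasp point (between the pads) lies 19 mm behind it; z points along the fingers, y is the line along which they close (so a half turn about z gives the same grasp; the last joint's range is limited). The gripper opens to 85 mm and grips with 20 to 120 N. Pads are 22 mm wide; open, the fingers measure 114 mm over their backs; the gripper's body (76 mm by 85 mm) begins 54 mm behind the grasp point. The pads swing forward as they close: fully open they stand 13 mm farther back than shut.
Start: joints at [-1.282, 0.217, 1.613, -0, 1.311, -0.112], TCP at [0.244, -0.575, 0.231] pointing down, gripper open.
Joint ranges: [-2.75, 2.75], [-0.78, 2.1], [0.31, 2.55], [-1.13, 4.27], [0.13, 2.63], [-2.58, 2.58]. Speed limits (rad/s): [2.79, 2.79, 3.14, 3.14, 3.14, 3.14].

INTERFACE

Orientations are given as a unit quaternion [w, x, y, z].
In Python, from rig import get_obs, camera, finish_job, find_in, landmark_of gives the robot as it stands.
- The arm moves only by the tool drive_tool, never from a script. Its arguments are lists of equal length, an entry for each row: "travel": the shift along the tool's x, y, z in m, a list of three; "rot": the turn, a rotation vector about the tool's x, y, z in rad, a list of three. A call has 1 to 8 rows; each row is the pose to reach, as a shift and turn from the pose commanded when the call began, along the tool's axes at that moment; what a row does not reach only later rows make up. A row lasts 1/12 s, in which the tool goes at most 41.7 mm and 7.16 degrees, less where a joint would pass 70% of its speed; a pose out of reach is approached as far as the arm can. A call with a gripper value outside its range is refused whole. "claw" is the finger opening in m, from 0 to 0.0854, set as the call begins (left out, the last holds). The fingers move at their own pace and stop on an object; "squeeze" is the grip in N (left out, the last holds). Time passes only in rows, so rows that repeat a pose let the fingers close. It gives the time, the measured TCP pose, the force, the opening and the grip force at its end, in the units of the state.
- get_obs(): the state, without advancing time (a new reading comes with each control period).
- camera(name): name is "scene" or "top"; returns a dict with "image" (480x640x3 uint8, blue, green, red), "mtx" (3x3 intrinsics, pixels), "rvec" (rotation vector, rad) and "tvec" (3), from world to camera coordinates, as OpenCV has them. Camera axes: x right, y down, z forward; pixel columns grow to the right and rows downward; lengths in m; the calibration is good to about 2 mm. A picture is of the moment at which its call begins. There is no depth.
- finish_job(): hands the job in; it is judged then, once.
Trained networks look in a picture, given as the dict that the camera call returned (one of the last four; its "shot" number tells which), for a name from the list of things; names that differ only in an ending like _2 or _b are one class to them, and where a whole thing is asked for, a point or a joint stands for the part that bears it (a point fixed in the world has none). Each returns a list of dicts, best first, with "p" (0 to 1); they miss things now and then, are a little off and sometimes report something else, mostly with a low value. They report only what shows in the picture. A call takes as long as a camera call.
- find_in(picture, query): "at" ([x, y, z] in m, in world coordinates, good to about 4 mm: the middle of the surface that is visible of it).
- landmark_of(picture, query): "at" ([x, y, z] in m, in world coordinates, good to about 4 mm: a listed point, or the origin of a listed thing).
The state is a dict: "time": time; "joint_pos": joint angles; "joint_velocities": joint speeds; "effort": joint torques, N m; "ee_pos": TCP position; "ee_rot": TCP orientation; "force": force on the tool from outside, world axes, zero at the start; "torque": the same for the moment, N m; "gripper_width": finger opening in m; "gripper_force": force on a finger pad.
Only numpy, scipy, OpenCV 4.12 (cv2) and the standard library are available. Lean on these libraries where they do the work, as an engineer would, in place of code of your own. Each camera call takes 0.05 s, during which the arm holds its last target. There are 200 camera calls.

## Working session

There is one attempt and no reset: what is moved stays moved. The work goes in short steps, Python scripts to look and compute and a tool call to move; the robot and the scene stay as the last step left them, time stands still between calls to the robot, and variables do not carry over. Pictures are saved under pics/ and viewed, at most 10 in all, crops included, and the job is handed in when it is done.

Besides the shell and the picture viewer there is one more tool, called after "Call:" in YAML: its name, and indented under it one key for each argument. drive_tool: Moves the arm, as the interface text tells. Its arguments: {"type":"object","properties":{"travel":{"type":"array"},"rot":{"type":"array"},"claw":{"type":"number"},"squeeze":{"type":"number"}},"required":["travel","rot"]}

```bash
mkdir -p pics; cat > h.py <<'E'
import numpy as np,cv2
from scipy.spatial.transform import Rotation as R
from rig import *
def q2R(q): return R.from_quat([q[1],q[2],q[3],q[0]])
E
python3 - <<'E'
from h import *
for n in ("scene","top"):
    p=camera(n); cv2.imwrite(f"pics/{n}0.png",p["image"])
    print(n,(-cv2.Rodrigues(p["rvec"])[0].T@np.ravel(p["tvec"])).round(3))
    for q in ["power_box","window_hinge","press_mark","window_edge","toggle_a_tip","toggle_b_tip","spray_can","tape_roll","screwdriver","parts_bin"]:
        print(q,[(np.round(d["at"],3).tolist(),round(d["p"],2)) for d in landmark_of(p,q)[:3]])
o=get_obs();print(o)
E
```

```text
scene [ 1.226 -0.336  1.063]
power_box [([0.379, 0.142, 0.002], 0.39)]
window_hinge [([0.657, 0.081, 0.156], 0.66)]
press_mark [([0.51, 0.044, 0.134], 0.78)]
window_edge [([0.486, 0.097, 0.127], 0.68)]
toggle_a_tip []
toggle_b_tip []
spray_can [([0.522, 0.356, 0.001], 0.83)]
tape_roll [([0.379, 0.141, 0.001], 0.81)]
screwdriver [([0.457, -0.116, -0.003], 0.77)]
parts_bin [([0.698, -0.206, -0.005], 0.87)]
top [0.514 0.039 1.115]
power_box [([0.604, 0.064, -0.0], 0.82)]
window_hinge [([0.659, 0.078, 0.158], 0.8), ([0.459, -0.117, -0.004], 0.26)]
press_mark [([0.51, 0.044, 0.135], 0.72)]
window_edge [([0.486, 0.093, 0.129], 0.96), ([0.699, -0.208, 0.002], 0.71), ([0.52, 0.352, 0.0], 0.38)]
toggle_a_tip []
toggle_b_tip []
spray_can [([0.519, 0.353, 0.0], 0.96)]
tape_roll [([0.38, 0.144, -0.0], 0.61)]
screwdriver [([0.461, -0.119, -0.002], 0.76)]
parts_bin [([0.697, -0.209, 0.0], 0.58)]
{'time': 1.1, 'joint_pos': array([-1.28221340e+00,  2.16908392e-01,  1.61340256e+00,  1.45294937e-05,
        1.31130681e+00, -1.12197954e-01]), 'joint_velocities': array([ 4.57918549e-04, -9.84280166e-04, -1.40785599e-03, -1.25220013e-04,
        3.17378542e-05, -1.52282862e-03]), 'effort': array([-1.13884034e-03, -3.96904206e+01, -3.04259348e+01, -1.09678581e-04,
        8.12754733e-04,  3.87538321e-06]), 'ee_pos': array([ 0.24386378, -0.57546983,  0.2312937 ]), 'ee_rot': array([-1.31243456e-05,  9.79989306e-01,  1.99050145e-01,  5.88842383e-06]), 'force': array([ 1.12835327, -0.6991134 ,  0.02854976]), 'torque': array([ 0.02485201,  0.00728679, -0.02059833]), 'gripper_force': 0.0, 'gripper_width': 0.08549173840984658}
```

View pics/scene0.png

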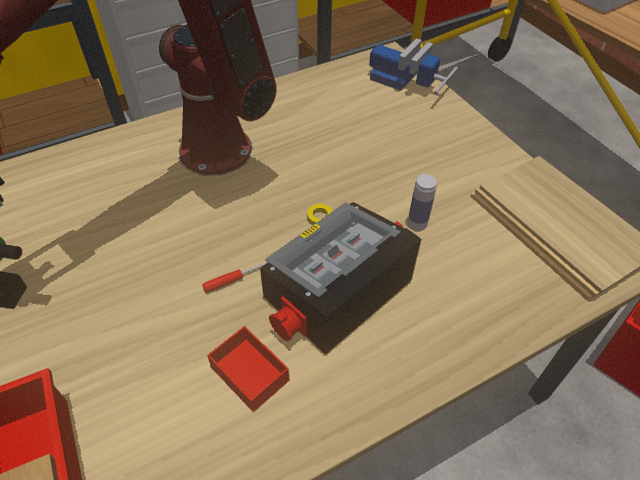

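View pics/top0.png

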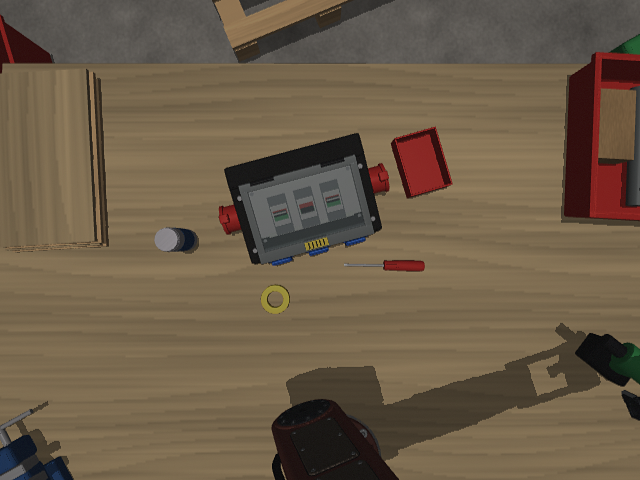

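The top view shows the box at about (305,200) with a yaw of about 14°. The yellow mark is at (317,244), and the middle breaker at (306,205) shows red. I'll overlay the fitted model on both views to check the pose.

```bash
cat >> h.py <<'E'
import json
def fr(y,x,yy): 
    B=R.from_euler('z',y); C=B*R.from_euler('y',-12,degrees=True)
    h=np.array([x,yy,0])+B.apply([.056,0,.158]); return B,C,h
E
python3 - <<'E'
from h import *
from scipy.optimize import least_squares
ps={n:camera(n) for n in("scene","top")}
obs=[]
loc={"window_hinge":(0,0,0),"press_mark":(-.154,0,.006),"window_edge":(-.166,.06,.003)}
for k in range(3):
  for n in ps:
    p=camera(n)
    for q in loc:
        d=landmark_of(p,q)
        if d and d[0]["p"]>.5: obs.append((q,d[0]["at"]))
def res(v):
    B,C,h=fr(*v); return np.ravel([C.apply(loc[q])+h-a for q,a in obs])
s=least_squares(res,[.24,.604,.066],loss='soft_l1',f_scale=.004)
v=s.x; print(v, np.abs(s.fun).max(), res(v).reshape(-1,3).mean(0))
json.dump(list(v),open("box.json","w"))
B,C,h=fr(*v); o=np.array([v[1],v[2],0])
for q in loc: print(q,(C.apply(loc[q])+h).round(4))
for n,p in ps.items():
    im=cv2.resize(p["image"],None,fx=4,fy=4,interpolation=cv2.INTER_CUBIC)
    def pr(P): return ((cv2.projectPoints(np.array(P,float),p["rvec"],p["tvec"],p["mtx"],None)[0][:,0]+.5)*4).astype(int)
    wb=pr([B.apply(c)+o for c in [(.105,.145,.162),(.105,-.145,.162),(-.105,-.145,.122),(-.105,.145,.122)]])
    ww=pr([C.apply(c)+h for c in [(0,.125,.006),(0,-.125,.006),(-.166,-.125,.006),(-.166,.125,.006)]])
    m=pr([C.apply((-.154+a*.0085,b*.025,.006))+h for a,b in((1,1),(1,-1),(-1,-1),(-1,1))])
    t=pr([C.apply((-.078+.017*np.sin(a)*1,y,-.021+.017*np.cos(a)))+h for y,a in((.058,.5),(0,-.5),(-.058,.5))])
    for w,c in((wb,(0,0,255)),(ww,(0,255,0)),(m,(255,0,255))): cv2.polylines(im,[w],True,c,1)
    for a in t: cv2.circle(im,a.tolist(),3,(255,255,0),-1)
    c=wb.mean(0).astype(int); cv2.imwrite(f"pics/{n}1.png",im[max(0,c[1]-300):c[1]+300,c[0]-400:c[0]+400])
E
```

```text
[0.23871691 0.60290942 0.06417265] 0.004671260492484189 [-1.90347553e-06  1.76089703e-05 -5.37248663e-04]
window_hinge [0.6573 0.0774 0.158 ]
press_mark [0.5097 0.0415 0.1319]
window_edge [0.4848 0.0972 0.1264]
```

View pics/top1.png

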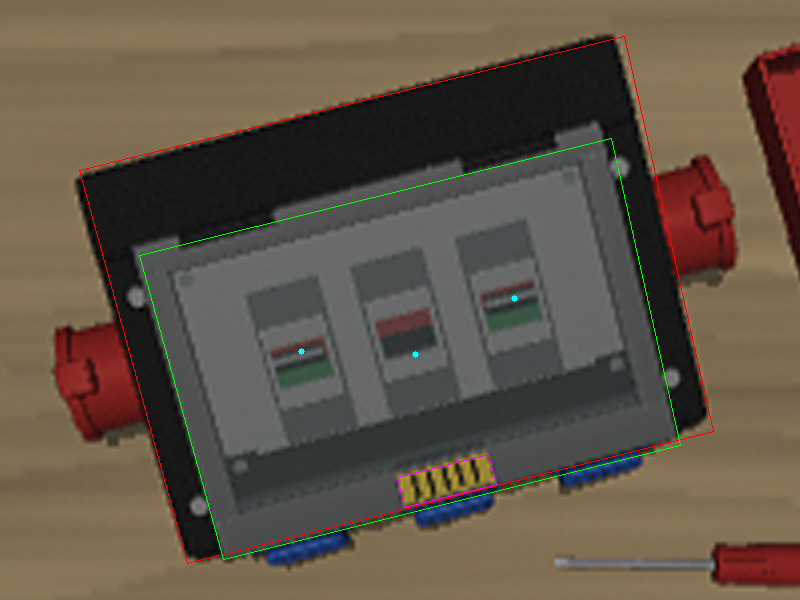

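View pics/scene1.png

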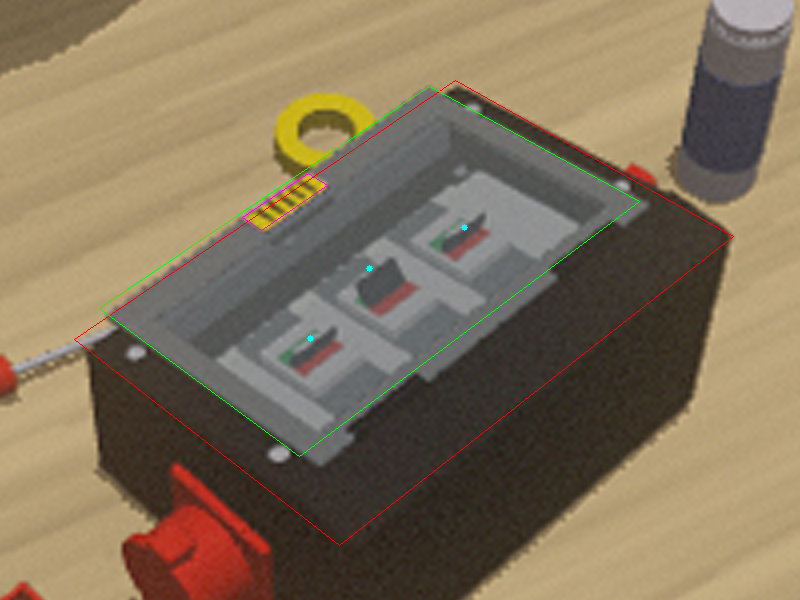

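The fit is good to about 2–3 mm, and the tripped breaker is the middle one (y' = 0). Next I work out the move to a hover above the mark.

```bash
cat >> h.py <<'E'
B,C,H=fr(*json.load(open("box.json")))
def W(p): return C.apply(p)+H            # cover -> world
def ori(pitch): # tool x~x', y~-y', z~-z', tilted so the tip points forward by pitch rad (about box y)
    return R.from_euler('z',json.load(open("box.json"))[0])*R.from_euler('y',-pitch)*R.from_euler('x',np.pi)
def go(pw,Rt):
    o=get_obs(); Rc=q2R(o["ee_rot"]); d=Rc.inv().apply(np.array(pw)-o["ee_pos"])
    r=(Rc.inv()*Rt).as_rotvec()
    print("t",round(o["time"],2),"travel",d.round(4).tolist(),"rot",r.round(4).tolist(),"dist",np.linalg.norm(d).round(3))
def st():
    o=get_obs(); c=C.inv().apply(o["ee_pos"]-H)*1000
    print("t",round(o["time"],2),"cover mm",c.round(1),"F'",C.inv().apply(o["force"]).round(1),"j",o["joint_pos"].round(3))
    open("log.txt","a").write(json.dumps([o["joint_pos"].tolist(),o["ee_pos"].tolist(),o["ee_rot"].tolist()])+"\n")
A=ori(np.radians(12))
E
python3 - <<'E'
from h import *
st(); print(A.as_matrix().round(2)); go(W([-.154,0,.040]),A)
E
```

```text
t 2.4 cover mm [-528.7 -536.6  187.3] F' [ 0.  -0.4 -0.4] j [-1.282  0.217  1.613  0.     1.311 -0.112]
[[ 0.95  0.24  0.2 ]
 [ 0.23 -0.97  0.05]
 [ 0.21  0.   -0.98]]
t 2.4 travel [0.4785, -0.4655, 0.0662] rot [-0.0169, 0.2089, 0.1615] dist 0.671
```

Call:
drive_tool:
  travel:
    - [0.4785,-0.4655,0.066]
    - [0.4785,-0.4655,0.066]
    - [0.4785,-0.4655,0.066]
    - [0.4785,-0.4655,0.066]
    - [0.4785,-0.4655,0.066]
    - [0.4785,-0.4655,0.066]
    - [0.4785,-0.4655,0.066]
    - [0.4785,-0.4655,0.066]
  rot:
    - [-0.017,0.209,0.1615]
    - [-0.017,0.209,0.1615]
    - [-0.017,0.209,0.1615]
    - [-0.017,0.209,0.1615]
    - [-0.017,0.209,0.1615]
    - [-0.017,0.209,0.1615]
    - [-0.017,0.209,0.1615]
    - [-0.017,0.209,0.1615]
  claw: 0
  squeeze: 30

```text
time: 3.07
ee_pos: [0.3728, -0.2681, 0.1986]
ee_rot: [-0.012, 0.987, 0.118, 0.104]
force: [0.9, 0.1, 0.1]
gripper_width: -0.0
gripper_force: 0.0
```

```bash
python3 -c "
from h import *
st(); go(W([-.154,0,.040]),A)"
```

```text
t 3.07 cover mm [-341.9 -268.5  114.2] F' [ 0.9 -0.1 -0.1] j [-0.905 -0.202  2.111  0.209  1.151  0.35 ]
t 3.07 travel [0.1876, -0.2687, 0.074] rot [0.001, -0.0006, -0.0008] dist 0.336
```

Call:
drive_tool:
  travel:
    - [0.1876,-0.2687,0.05]
    - [0.1876,-0.2687,0.05]
    - [0.1876,-0.2687,0.05]
    - [0.1876,-0.2687,0.05]
    - [0.1876,-0.2687,0.05]
    - [0.1876,-0.2687,0.05]
    - [0.1876,-0.2687,0.05]
    - [0.1876,-0.2687,0.064]
  rot:
    - [0,0,0]
    - [0,0,0]
    - [0,0,0]
    - [0,0,0]
    - [0,0,0]
    - [0,0,0]
    - [0,0,0]
    - [0,0,0]

```text
time: 3.73
ee_pos: [0.5019, 0.038, 0.179]
ee_rot: [-0.012, 0.987, 0.119, 0.107]
force: [1.8, -0.0, 0.3]
gripper_width: -0.0004
gripper_force: 0.0
```

```bash
python3 -c "
from h import *
st(); go(W([-.154,0,.012]),A)
p=camera('scene'); im=p['image']
u=cv2.projectPoints(W([-.1,0,0])[None],p['rvec'],p['tvec'],p['mtx'],None)[0].ravel().astype(int)
c=im[u[1]-75:u[1]+75,u[0]-100:u[0]+100]; cv2.imwrite('pics/s2.png',cv2.resize(c,None,fx=4,fy=4,interpolation=cv2.INTER_CUBIC))"
```

```text
t 3.73 cover mm [-152.4   -1.5   53.9] F' [ 1.8 -0.4 -0.1] j [-0.107 -0.131  2.091  0.085  0.978  1.183]
t 3.73 travel [-0.0019, -0.0016, 0.0419] rot [0.0022, -0.007, 0.0013] dist 0.042
```

View pics/s2.png

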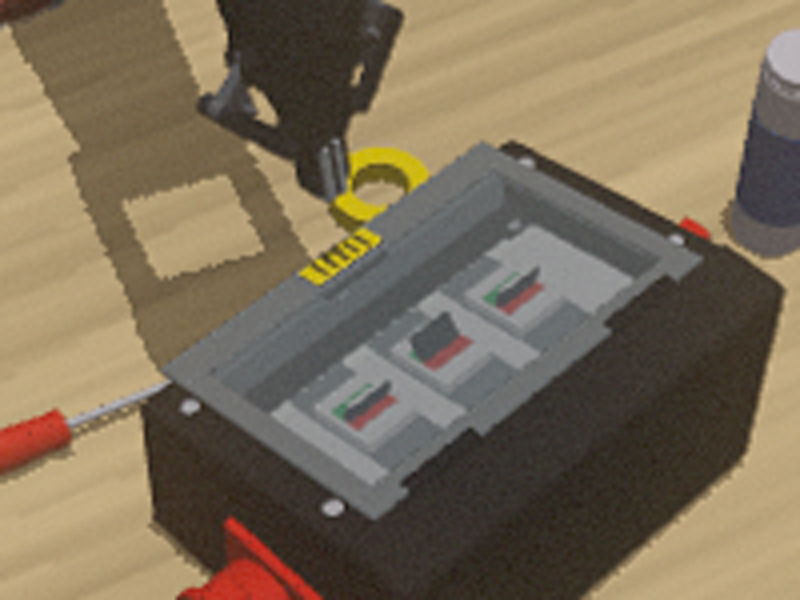

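The shut fingertips at (330,190) hang just above the yellow mark at (340,257). I descend close to it and then press in small steps.

Call:
drive_tool:
  travel:
    - [-0.002,-0.0015,0.025]
    - [-0.002,-0.0015,0.038]
    - [-0.002,-0.0015,0.042]
    - [-0.002,-0.0015,0.044]
    - [-0.002,-0.0015,0.046]
    - [-0.002,-0.0015,0.048]
    - [-0.002,-0.0015,0.05]
    - [-0.002,-0.0015,0.05]
  rot:
    - [0.002,-0.007,0]
    - [0.002,-0.007,0]
    - [0.002,-0.007,0]
    - [0.002,-0.007,0]
    - [0.002,-0.007,0]
    - [0.002,-0.007,0]
    - [0.002,-0.007,0]
    - [0.002,-0.007,0]

```text
time: 4.45
ee_pos: [0.5065, 0.039, 0.1273]
ee_rot: [-0.013, 0.988, 0.118, 0.1]
force: [-5.8, 1.3, 5.3]
gripper_width: 0.0
gripper_force: 3.0
```

```bash
python3 -c "
from h import *
st(); go(W([-.154,0,.002]),A)"
```

```text
t 4.45 cover mm [-158.6   -1.6    2.4] F' [-4.1  2.7  6.3] j [-0.104 -0.036  2.11   0.091  0.88   1.178]
t 4.45 travel [0.0046, -0.0016, 0.0003] rot [-0.0029, 0.0082, -0.001] dist 0.005
```

Call:
drive_tool:
  travel:
    - [0,0,0.001]
    - [0,0,0.002]
    - [0,0,0.002]
  rot:
    - [0,0,0]
    - [0,0,0]
    - [0,0,0]

```text
time: 4.7
ee_pos: [0.507, 0.0391, 0.1257]
ee_rot: [-0.013, 0.988, 0.118, 0.1]
force: [-4.8, 1.5, 5.8]
gripper_width: -0.0002
gripper_force: 3.1
```

```bash
python3 -c "
from h import *
st()"
```

```text
t 4.7 cover mm [-158.4   -1.7    0.7] F' [-3.   2.6  6.6] j [-0.104 -0.032  2.11   0.091  0.876  1.178]
```

Call:
drive_tool:
  travel:
    - [0,0,0.001]
    - [0,0,0.0015]
  rot:
    - [0,0,0]
    - [0,0,0]

```text
time: 4.87
ee_pos: [0.5072, 0.0391, 0.1252]
ee_rot: [-0.013, 0.988, 0.118, 0.099]
force: [-11.4, 0.5, 13.8]
gripper_width: 0.0003
gripper_force: 8.4
```

```bash
python3 -c "
from h import *
st()"
```

```text
t 4.87 cover mm [-1.583e+02 -1.800e+00  1.000e-01] F' [-7.8  3.1 15.8] j [-0.103 -0.03   2.109  0.091  0.876  1.177]
```

The force jump to 16 N shows the stop was reached, so the catch has let go. Now I take the hand away.

Call:
drive_tool:
  travel:
    - [0,0,-0.04]
    - [0,0,-0.08]
    - [-0.03,0,-0.1]
    - [-0.07,-0.015,-0.1]
    - [-0.1,-0.04,-0.1]
    - [-0.1,-0.06,-0.1]
    - [-0.1,-0.06,-0.1]
    - [-0.1,-0.06,-0.1]
  rot:
    - [0,0,0]
    - [0,0,0]
    - [0,0.1,0]
    - [0,0.2,0]
    - [0,0.3,0]
    - [0,0.4,0]
    - [0,0.5,0]
    - [0,0.6,0]

```text
time: 5.53
ee_pos: [0.4298, 0.0747, 0.2266]
ee_rot: [-0.048, 0.921, 0.112, 0.371]
force: [-0.5, -0.2, 0.3]
gripper_width: 0.0002
gripper_force: 0.0
```

```bash
cat >> h.py <<'E'
def fk(v,q):
    a1,d1,a2,ax,a3,lt,o6=v
    rz=lambda a:R.from_euler('z',a); ry=lambda a:R.from_euler('y',a)
    r=rz(q[0]);p=r.apply([a1,0,d1]); r=r*ry(q[1]);p=p+r.apply([0,0,a2]); r=r*ry(q[2]);p=p+r.apply([ax,0,a3])
    r=r*rz(q[3])*ry(q[4])*rz(q[5]+o6); return p+r.apply([0,0,lt]),r
E
python3 - <<'E'
from h import *
from scipy.optimize import least_squares
st()
p=camera('scene'); im=p['image']
u=cv2.projectPoints(W([-.1,0,0])[None],p['rvec'],p['tvec'],p['mtx'],None)[0].ravel().astype(int)
c=im[u[1]-75:u[1]+75,u[0]-100:u[0]+100]; cv2.imwrite('pics/s3.png',cv2.resize(c,None,fx=4,fy=4,interpolation=cv2.INTER_CUBIC))
L=[json.loads(l) for l in open("log.txt")]
def f(v):
    e=[]
    for q,p,r in L:
        P,Q=fk(v,q); e+=list(P-p)+list(.3*(q2R(r).inv()*Q).as_rotvec())
    return e
best=min((least_squares(f,[.1,.35,.35,.0,.35,.2,o]) for o in(0,np.pi/2,np.pi,-np.pi/2)),key=lambda s:s.cost)
print(best.x.round(4),best.cost,np.abs(best.fun).max())
json.dump(list(best.x),open("dh.json","w"))
E
```

```text
t 5.53 cover mm [-202.6   51.1  113.2] F' [-0.4 -0.1  0.4] j [-0.213 -0.777  2.55   0.488  0.718  0.853]
[-0.0217  0.4289  0.6576  0.1179  0.5673  0.5926  1.5708] 0.009302437259037758 0.06231854510024937
```

View pics/s3.png

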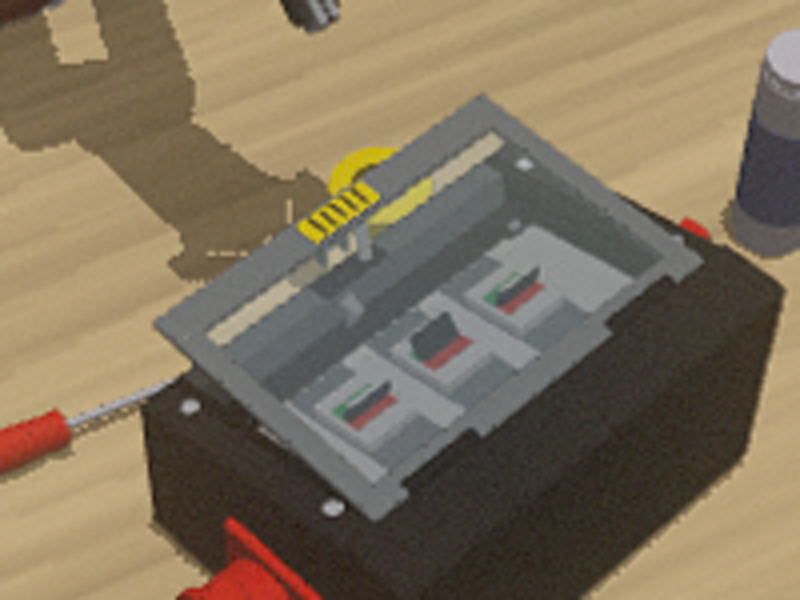

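The window has sprung ajar: its front edge, around (340,215), now stands clear of the box. The arm is at its joint limits at this tilt, so I fit the kinematics properly before choosing the lifting pose.

```bash
python3 - <<'E'
from h import *
from scipy.optimize import least_squares
import itertools
L=[json.loads(l) for l in open("log.txt")]
def fk2(v,q,s):
    a1,d1,a2,ax,a3,lt,o6,wx=v
    rz=lambda a:R.from_euler('z',a); ry=lambda a:R.from_euler('y',a)
    r=rz(q[0]);p=r.apply([a1,0,d1]); r=r*ry(q[1]);p=p+r.apply([0,0,a2]); r=r*ry(q[2]);p=p+r.apply([ax,0,a3])
    r=r*rz(s[0]*q[3])*ry(q[4]);p=p+r.apply([wx,0,0]); r=r*rz(s[1]*q[5]+o6); return p+r.apply([0,0,lt]),r
out=[]
for s in itertools.product((1,-1),(1,-1)):
  for o in (1.57,-1.57,0,3.14):
    def f(v):
        e=[]
        for q,p,r in L:
            P,Q=fk2(v,q,s); e+=list(P-p)+list(.3*(q2R(r).inv()*Q).as_rotvec())
        return np.array(e+list(.001*(np.array(v[:6])-[0,.3,.35,0,.35,.2])))
    b=least_squares(f,[.0,.3,.35,.0,.35,.2,o,0]); out.append((b.cost,s,b.x.round(4),f(b.x)[:30].reshape(-1,6).round(3)))
out.sort(key=lambda t:t[0])
for t in out[:1]: print(*t,sep="\n")
for q,p,r in L: print(np.round(q,3),np.round(p,4),np.round(r,3))
E
```

```text
0.009071988635698483
(1, 1)
[0.0058 0.4099 0.6393 0.0945 0.578  0.5635 1.5708 0.0443]
[[-0.064 -0.032 -0.     0.    -0.    -0.   ]
 [-0.041  0.024  0.002 -0.    -0.    -0.   ]
 [-0.008 -0.049 -0.001 -0.     0.    -0.   ]
 [ 0.001 -0.05  -0.001 -0.    -0.    -0.   ]
 [ 0.002 -0.05  -0.    -0.    -0.    -0.   ]]
[-1.282  0.217  1.613  0.     1.311 -0.112] [ 0.2439 -0.5755  0.2313] [0.    0.98  0.199 0.   ]
[-0.905 -0.202  2.111  0.209  1.151  0.35 ] [ 0.3728 -0.2681  0.1986] [-0.012  0.987  0.118  0.104]
[-0.107 -0.131  2.091  0.085  0.978  1.183] [0.5019 0.038  0.179 ] [-0.012  0.987  0.119  0.107]
[-0.104 -0.036  2.11   0.091  0.88   1.178] [0.5065 0.039  0.1273] [-0.013  0.988  0.118  0.1  ]
[-0.104 -0.032  2.11   0.091  0.876  1.178] [0.507  0.0391 0.1257] [-0.013  0.988  0.118  0.1  ]
[-0.103 -0.03   2.109  0.091  0.876  1.177] [0.5072 0.0391 0.1252] [-0.013  0.988  0.118  0.099]
[-0.213 -0.777  2.55   0.488  0.718  0.853] [0.4298 0.0747 0.2266] [-0.048  0.921  0.112  0.371]
```

```bash
cat >> h.py <<'E'
def fk2(v,q):
    a1,d1,a2,ax,a3,lt,o6,ay=v
    rz=lambda a:R.from_euler('z',a); ry=lambda a:R.from_euler('y',a)
    r=rz(q[0]);p=r.apply([a1,ay,d1]); r=r*ry(q[1]);p=p+r.apply([0,0,a2]); r=r*ry(q[2]);p=p+r.apply([ax,0,a3])
    r=r*rz(q[3])*ry(q[4])*rz(q[5]+o6); return p+r.apply([0,0,lt]),r
LO=np.array([-2.75,-.78,.31,-1.13,.13,-2.58]);HI=np.array([2.75,2.1,2.55,4.27,2.63,2.58])
def ik(pw,Rt,q0=None):
    from scipy.optimize import least_squares
    v=json.load(open("dh.json"))
    def f(q):
        P,Q=fk2(v,q); return np.r_[P-pw,.3*(Rt.inv()*Q).as_rotvec()]
    b=None
    for s in ([q0] if q0 is not None else [[0,-.3,2.2,.1,.8,1],[0,-.3,2.3,3.1,.5,-1.5],[-.2,-.7,2.5,.5,.7,.8]]):
        r=least_squares(f,np.clip(s,LO+.01,HI-.01),bounds=(LO,HI))
        if b is None or r.cost<b.cost:b=r
    return b.x,np.linalg.norm(b.fun[:3])*1000,np.degrees(np.linalg.norm(b.fun[3:])/.3)
E
python3 - <<'E'
from h import *
from scipy.optimize import least_squares
L=[json.loads(l) for l in open("log.txt")]
def f(v):
    e=[]
    for q,p,r in L:
        P,Q=fk2(v,q); e+=list(P-p)
    return np.array(e+list(.0005*(np.array(v[:6])-[0,.3,.35,0,.35,.2])))
b=least_squares(f,[.0,.3,.35,.0,.35,.2,1.5708,.07]); print(b.x.round(4),np.abs(f(b.x)[:21]).max())
json.dump(list(b.x),open("dh.json","w"))
yaw=json.load(open("box.json"))[0]; o=np.array(json.load(open("box.json"))[1:]+[0])
print("pitch from vertical; TCP at box (-.105,.06,.150), then stage (-.15,.06,.16)")
for pt in (45,50,55,60,70):
  for bp in ([-.10,.06,.15],[-.14,.06,.16]):
    q,e,a=ik(B.apply(bp)+o,ori(np.radians(pt))); print(pt,bp,q.round(2),round(e,1),round(a,1))
E
```

```text
[0.     0.2944 0.4545 0.0614 0.5577 0.3045 3.2377 0.07  ] 1.7914623451353862e-07
pitch from vertical; TCP at box (-.105,.06,.150), then stage (-.15,.06,.16)
45 [-0.1, 0.06, 0.15] [-0.08 -0.35  2.5   0.77  0.32 -1.07] 0.0 0.0
45 [-0.14, 0.06, 0.16] [-0.12 -0.5   2.55  0.61  0.44 -0.93] 7.2 1.3
50 [-0.1, 0.06, 0.15] [-0.1  -0.36  2.55  1.19  0.28 -1.5 ] 0.0 0.0
50 [-0.14, 0.06, 0.16] [-0.13 -0.48  2.55  0.77  0.39 -1.08] 20.4 3.5
55 [-0.1, 0.06, 0.15] [-0.11 -0.31  2.55  1.56  0.28 -1.87] 12.3 1.7
55 [-0.14, 0.06, 0.16] [-0.13 -0.44  2.55  0.98  0.36 -1.3 ] 33.9 5.4
60 [-0.1, 0.06, 0.15] [-0.11 -0.25  2.55  1.94  0.32 -2.25] 25.1 3.0
60 [-0.14, 0.06, 0.16] [-0.15 -0.39  2.55  1.29  0.34 -1.61] 47.8 7.1
70 [-0.1, 0.06, 0.15] [-0.2  -0.12  2.55  2.2   0.58 -2.58] 44.0 6.1
70 [-0.14, 0.06, 0.16] [-0.25 -0.18  2.55  2.02  0.56 -2.43] 77.8 8.1
```

```bash
cat >> h.py <<'E'
BX=json.load(open("box.json")); O=np.array([BX[1],BX[2],0])
def orih(h,p): return R.from_euler('z',h)*R.from_euler('y',-p)*R.from_euler('x',np.pi)
def bw(x,z,y=.06): return B.apply([x,y,z])+O
def con(e,p,s,gap=0,back=0):
    """TCP (box x,z): finger upper face (x=+11mm) on the window's edge, s back from tip; later the tip corner on the pane at radius .166-s"""
    d=np.array([np.sin(p),-np.cos(p)]); n=np.array([np.cos(p),np.sin(p)]); hg=np.array([.056,.158]); w=np.array([-np.cos(e),np.sin(e)])
    K=hg+.166*w+s*d if e<np.pi/2-p else hg+(.166-s)*w
    return K-(.011+gap)*n-back*d
E
python3 - <<'E'
from h import *
v=json.load(open("dh.json")); v[6]=np.pi/2; json.dump(v,open("dh.json","w"))
o=get_obs(); print(o["ee_pos"],fk2(v,o["joint_pos"])[0], "box",(B.inv().apply(o["ee_pos"]-O)).round(4))
for hd in (.24,.1):
  for pd in (36,40,44):
    p=np.radians(pd); print("heading",hd,"pitch",pd)
    for nm,e,g,b in(("S0",.031,.005,.06),("S1",.031,.005,.03),("S2",.031,.005,0),("c",.031,0,0),("e30",.52,0,0),("e60",1.05,0,0),("e108",1.88,0,0)):
        xz=con(e,p,.015,g,b); q,er,a=ik(bw(*xz),orih(hd,p)); print(nm,xz.round(3),q.round(2),round(er,1),round(a,1))
E
```

```text
[0.43169476 0.07374643 0.22910065] [0.43169474 0.07374634 0.22910057] box [-0.1641  0.0498  0.2291]
heading 0.24 pitch 36
S0 [-0.149  0.19 ] [-0.09 -0.56  2.47  0.32  0.66  1.04] 0.0 0.0
S1 [-0.132  0.166] [-0.07 -0.45  2.46  0.35  0.56  1.01] 0.0 0.0
S2 [-0.114  0.142] [-0.06 -0.33  2.44  0.39  0.46  0.97] 0.0 0.0
c [-0.11   0.145] [-0.05 -0.33  2.43  0.39  0.47  0.98] 0.0 0.0
e30 [-0.088  0.222] [-0.03 -0.4   2.31  0.27  0.64  1.13] 0.0 0.0
e60 [-0.028  0.283] [ 0.01 -0.3   2.13  0.21  0.71  1.22] 0.0 0.0
e108 [0.093 0.295] [ 0.06 -0.02  1.86  0.16  0.69  1.3 ] 0.0 0.0
heading 0.24 pitch 40
S0 [-0.151  0.187] [-0.12 -0.6   2.52  0.41  0.6   0.94] 0.0 0.0
S1 [-0.132  0.164] [-0.09 -0.48  2.5   0.46  0.49  0.89] 0.0 0.0
S2 [-0.113  0.141] [-0.07 -0.35  2.48  0.54  0.39  0.82] 0.0 0.0
c [-0.109  0.145] [-0.07 -0.35  2.47  0.53  0.4   0.84] 0.0 0.0
e30 [-0.087  0.222] [-0.05 -0.43  2.36  0.35  0.56  1.05] 0.0 0.0
e60 [-0.028  0.282] [-0.   -0.33  2.18  0.26  0.63  1.17] 0.0 0.0
e108 [0.094 0.295] [ 0.06 -0.05  1.91  0.21  0.6   1.26] 0.0 0.0
heading 0.24 pitch 44
S0 [-0.153  0.184] [-0
[... 1164 characters left out ...]
 0.15  0.33  1.37] 0.0 0.0
e30 [-0.087  0.222] [ 0.04 -0.43  2.36  0.08  0.52  1.46] 0.0 0.0
e60 [-0.028  0.282] [ 0.07 -0.33  2.17  0.03  0.6   1.52] 0.0 0.0
e108 [0.094 0.295] [ 0.11 -0.04  1.91 -0.01  0.58  1.59] 0.0 0.0
heading 0.1 pitch 44
S0 [-0.153  0.184] [-0.01 -0.61  2.55  0.16  0.46  1.35] 5.2 1.0
S1 [-0.132  0.163] [ 0.   -0.49  2.55  0.21  0.33  1.3 ] 0.0 0.0
S2 [-0.111  0.141] [ 0.02 -0.36  2.51  0.26  0.22  1.26] 0.0 0.0
c [-0.107  0.145] [ 0.02 -0.35  2.5   0.24  0.23  1.28] 0.0 0.0
e30 [-0.086  0.222] [ 0.04 -0.45  2.4   0.1   0.43  1.43] 0.0 0.0
e60 [-0.027  0.281] [ 0.07 -0.36  2.22  0.04  0.51  1.51] 0.0 0.0
e108 [0.094 0.294] [ 0.11 -0.06  1.96 -0.02  0.48  1.6 ] 0.0 0.0
```

```bash
python3 - <<'E'
from h import *
p=np.radians(40); go(bw(*con(.031,p,.018,.006,.06)),orih(BX[0],p))
E
```

```text
t 5.58 travel [-0.0211, -0.01, 0.0419] rot [-0.0039, -0.0742, -0.0004] dist 0.048
```

Call:
drive_tool:
  travel:
    - [0,-0.01,0.02]
    - [-0.01,-0.01,0.03]
    - [-0.021,-0.01,0.042]
    - [-0.021,-0.01,0.042]
  rot:
    - [-0.004,-0.074,0]
    - [-0.004,-0.074,0]
    - [-0.004,-0.074,0]
    - [-0.004,-0.074,0]

```text
time: 5.92
ee_pos: [0.4371, 0.0882, 0.1764]
ee_rot: [-0.042, 0.936, 0.113, 0.331]
force: [-1.3, 0.6, -1.5]
gripper_width: -0.0004
gripper_force: 0.0
```

```bash
python3 - <<'E'
from h import *
st();p=np.radians(40); go(bw(*con(.031,p,.018,.006,.06)),orih(BX[0],p));go(bw(*con(.031,p,.018,.006,.0)),orih(BX[0],p))
E
```

```text
t 5.92 cover mm [-203.    62.5   62. ] F' [-1.4  0.8 -1.2] j [-0.115 -0.589  2.53   0.409  0.593  0.947]
t 5.92 travel [0.0093, 0.0025, -0.0027] rot [-0.0051, 0.0187, -0.0012] dist 0.01
t 5.92 travel [0.0105, 0.0028, 0.0572] rot [-0.0051, 0.0187, -0.0012] dist 0.058
```

Call:
drive_tool:
  travel:
    - [0.009,0.003,0]
    - [0.01,0.003,0.015]
    - [0.01,0.003,0.035]
    - [0.01,0.003,0.05]
    - [0.01,0.003,0.057]
    - [0.01,0.003,0.057]
  rot:
    - [-0.005,0.019,0]
    - [-0.005,0.019,0]
    - [-0.005,0.019,0]
    - [-0.005,0.019,0]
    - [-0.005,0.019,0]
    - [-0.005,0.019,0]

```text
time: 6.42
ee_pos: [0.4768, 0.0945, 0.135]
ee_rot: [-0.04, 0.934, 0.112, 0.336]
force: [-21.4, -13.7, 1.7]
gripper_width: 0.0002
gripper_force: 11.5
```

```bash
python3 - <<'E'
from h import *
st();p=np.radians(40)
for e in np.radians([2,8,16,24,32,40,48]): print(np.degrees(e).round(),end=" ");go(bw(*con(e,p,.018)),orih(BX[0],p))
p=camera('scene'); im=p['image']
u=cv2.projectPoints(W([-.1,0,0])[None],p['rvec'],p['tvec'],p['mtx'],None)[0].ravel().astype(int)
c=im[u[1]-90:u[1]+60,u[0]-100:u[0]+100]; cv2.imwrite('pics/s4.png',cv2.resize(c,None,fx=4,fy=4,interpolation=cv2.INTER_CUBIC))
E
```

```text
t 6.42 cover mm [-172.5   59.2   13.1] F' [-23.1  -8.2   6.7] j [-0.075 -0.342  2.483  0.548  0.387  0.811]
2.0 t 6.42 travel [0.0117, -0.0007, -0.0006] rot [-0.0001, 0.0078, 0.0003] dist 0.012
8.0 t 6.42 travel [0.0239, -0.0007, -0.013] rot [-0.0001, 0.0078, 0.0003] dist 0.027
16.0 t 6.42 travel [0.0421, -0.0007, -0.0274] rot [-0.0001, 0.0078, 0.0003] dist 0.05
24.0 t 6.42 travel [0.062, -0.0007, -0.0391] rot [-0.0001, 0.0078, 0.0003] dist 0.073
32.0 t 6.42 travel [0.0834, -0.0007, -0.048] rot [-0.0001, 0.0078, 0.0003] dist 0.096
40.0 t 6.42 travel [0.1059, -0.0007, -0.0537] rot [-0.0001, 0.0078, 0.0003] dist 0.119
48.0 t 6.42 travel [0.1289, -0.0007, -0.0563] rot [-0.0001, 0.0078, 0.0003] dist 0.141
```

View pics/s4.png

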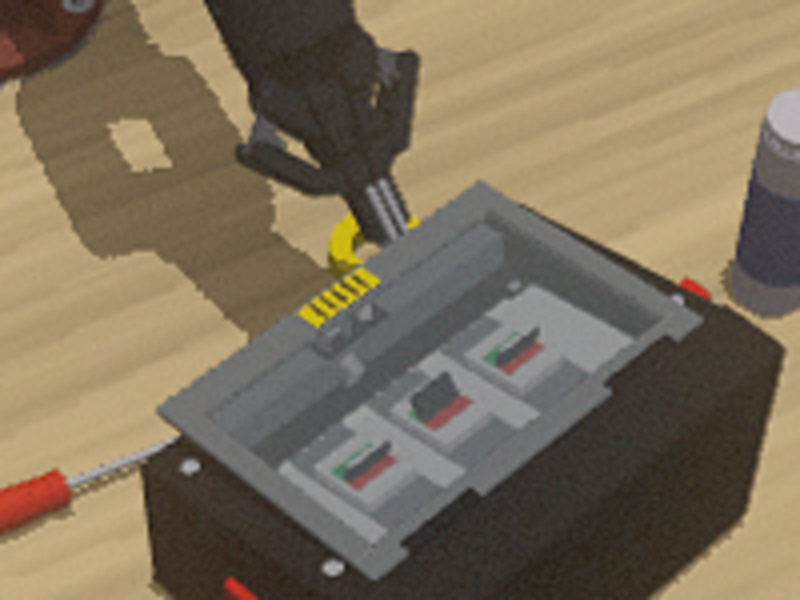

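The fingertips came down on the front edge instead of under it and pushed the window back, so the gap was too small. I back out along the same line, let it spring up again and re-measure the edge.

Call:
drive_tool:
  travel:
    - [-0.006,0,-0.02]
    - [-0.008,0,-0.05]
    - [-0.008,0,-0.06]
    - [-0.008,0,-0.06]
    - [-0.008,0,-0.06]
    - [-0.008,0,-0.06]
    - [-0.008,0,-0.06]
    - [-0.008,0,-0.06]
  rot:
    - [0,0,0]
    - [0,0,0]
    - [0,-0.03,0]
    - [0,-0.07,0]
    - [0,-0.07,0]
    - [0,-0.07,0]
    - [0,-0.07,0]
    - [0,-0.07,0]

```text
time: 7.13
ee_pos: [0.4386, 0.0849, 0.182]
ee_rot: [-0.037, 0.943, 0.112, 0.31]
force: [-0.4, -0.3, -0.8]
gripper_width: 0.0002
gripper_force: 0.0
```

```bash
python3 - <<'E'
from h import *
st()
for n in("scene","top","scene"):
    p=camera(n)
    for q in("window_edge","press_mark"):
        print(n,q,[(B.inv().apply(np.array(d["at"])-O).round(4),round(d["p"],2)) for d in landmark_of(p,q)[:1]])
e=.031; hg=np.array([.056,.158]); print("expected edge",hg+.166*np.array([-np.cos(e),np.sin(e)]))
p=np.radians(36)
for g,b in((.016,.06),(.016,.05),(.016,.0),(0,0)):
    xz=con(.031,p,.018,g,b);print(g,b,xz.round(3),[np.round(i,2) for i in ik(bw(*xz),orih(BX[0],p))]); go(bw(*xz),orih(BX[0],p))
p=camera('scene'); im=p['image']
u=cv2.projectPoints(W([-.1,0,0])[None],p['rvec'],p['tvec'],p['mtx'],None)[0].ravel().astype(int)
c=im[u[1]-90:u[1]+60,u[0]-100:u[0]+100]; cv2.imwrite('pics/s5.png',cv2.resize(c,None,fx=4,fy=4,interpolation=cv2.INTER_CUBIC))
E
```

```text
t 7.13 cover mm [-201.2   59.    67.3] F' [-0.6 -0.2 -0.7] j [-0.105 -0.57   2.493  0.339  0.64   1.016]
scene window_edge [(array([-0.1097,  0.0604,  0.1675]), 0.73)]
scene press_mark [(array([-0.098 , -0.0003,  0.1698]), 0.91)]
top window_edge [(array([-0.1067,  0.0569,  0.1668]), 0.81)]
top press_mark [(array([-0.0975,  0.0045,  0.1688]), 0.68)]
scene window_edge [(array([-0.1093,  0.0602,  0.1618]), 0.71)]
scene press_mark [(array([-9.710e-02, -1.000e-04,  1.697e-01]), 0.78)]
expected edge [-0.10992024  0.16314518]
0.016 0.06 [-0.156  0.181] [array([-0.1 , -0.57,  2.49,  0.33,  0.65,  1.02]), np.float64(0.0), np.float64(0.0)]
t 7.58 travel [-0.0023, -0.0009, -0.0002] rot [0.0015, -0.0067, -0.0007] dist 0.002
0.016 0.05 [-0.151  0.173] [array([-0.1 , -0.53,  2.49,  0.34,  0.61,  1.01]), np.float64(0.0), np.float64(0.0)]
t 7.58 travel [-0.0024, -0.0009, 0.0098] rot [0.0015, -0.0067, -0.0007] dist 0.01
0.016 0.0 [-0.121  0.133] [array([-0.06, -0.34,  2.46,  0.42,  0.45,  0.95]), np.float64(0.0), np.float64(0.0)]
t 7.58 travel [-0.0027, -0.001, 0.0598] rot [0.0015, -0.0067, -0.0007] dist 0.06
0 0 [-0.108  0.142] [array([-0.05, -0.32,  2.42,  0.39,  0.46,  0.98]), np.float64(0.0), np.float64(0.0)]
t 7.58 travel [0.0133, -0.001, 0.0599] rot [0.0015, -0.0067, -0.0007] dist 0.061
```

View pics/s5.png

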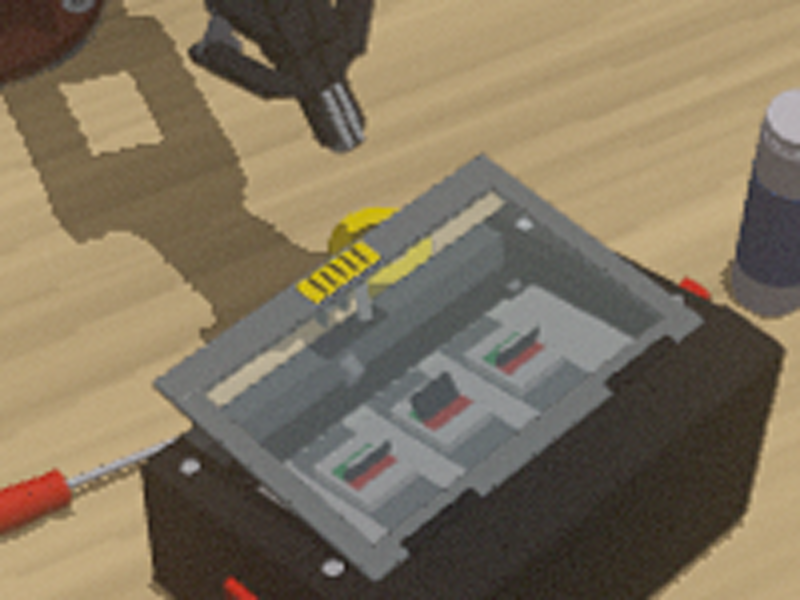

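The window is ajar again, with its edge where the model puts it. I go in with a 17 mm gap this time.

Call:
drive_tool:
  travel:
    - [-0.004,-0.001,0]
    - [-0.004,-0.001,0]
    - [-0.004,-0.001,0.02]
    - [-0.004,-0.001,0.04]
    - [-0.004,-0.001,0.06]
    - [-0.004,-0.001,0.06]
  rot:
    - [0,-0.007,0]
    - [0,-0.007,0]
    - [0,-0.007,0]
    - [0,-0.007,0]
    - [0,-0.007,0]
    - [0,-0.007,0]

```text
time: 8.13
ee_pos: [0.4687, 0.0939, 0.128]
ee_rot: [-0.037, 0.945, 0.113, 0.303]
force: [-0.4, 0.7, 0.1]
gripper_width: -0.0002
gripper_force: 0.0
```

```bash
python3 - <<'E'
from h import *
st();p=np.radians(36)
for e in np.radians([2,8,16,24,32,40,48,54]): print(np.degrees(e).round(),end=" ");go(bw(*con(e,p,.018)),orih(BX[0],p))
E
```

```text
t 8.13 cover mm [-181.6   60.6    8. ] F' [-0.2  0.8  0.2] j [-0.061 -0.328  2.461  0.414  0.443  0.948]
2.0 t 8.13 travel [0.0209, 0.0006, -0.0032] rot [-0.0004, 0.0072, -0.0017] dist 0.021
8.0 t 8.13 travel [0.0322, 0.0006, -0.0164] rot [-0.0004, 0.0072, -0.0017] dist 0.036
16.0 t 8.13 travel [0.0493, 0.0005, -0.032] rot [-0.0004, 0.0072, -0.0017] dist 0.059
24.0 t 8.13 travel [0.0684, 0.0005, -0.0451] rot [-0.0004, 0.0072, -0.0017] dist 0.082
32.0 t 8.13 travel [0.0891, 0.0004, -0.0554] rot [-0.0004, 0.0072, -0.0017] dist 0.105
40.0 t 8.13 travel [0.1111, 0.0004, -0.0627] rot [-0.0004, 0.0072, -0.0017] dist 0.128
48.0 t 8.13 travel [0.1339, 0.0004, -0.0669] rot [-0.0004, 0.0072, -0.0017] dist 0.15
54.0 t 8.13 travel [0.1512, 0.0003, -0.0679] rot [-0.0004, 0.0072, -0.0017] dist 0.166
```

Call:
drive_tool:
  travel:
    - [0.011,0,-0.002]
    - [0.021,0,-0.004]
    - [0.027,0,-0.01]
    - [0.032,0,-0.0165]
    - [0.041,0,-0.025]
    - [0.049,0,-0.032]
    - [0.059,0,-0.039]
    - [0.0685,0,-0.045]
  rot:
    - [0,0,0]
    - [0,0.007,0]
    - [0,0.007,0]
    - [0,0.007,0]
    - [0,0.007,0]
    - [0,0.007,0]
    - [0,0.007,0]
    - [0,0.007,0]

```text
time: 8.8
ee_pos: [0.4992, 0.1004, 0.2113]
ee_rot: [-0.036, 0.943, 0.112, 0.312]
force: [1.7, 0.0, -1.4]
gripper_width: -0.0003
gripper_force: 0.3
```

```bash
python3 - <<'E'
from h import *
st();p=np.radians(36)
for e in np.radians([24,32,40,48,54,62,70,78,86]): print(np.degrees(e).round(),end=" ");go(bw(*con(e,p,.018)),orih(BX[0],p))
for n in("scene","top"):
    c=camera(n)
    for q in("window_edge","press_mark"):
        for d in landmark_of(c,q)[:1]:
            b=B.inv().apply(np.array(d["at"])-O)-[.056,0,.158]; print(n,q,b.round(3),round(d["p"],2),"e",np.degrees(np.arctan2(b[2],-b[0])).round(1))
E
```

```text
t 8.8 cover mm [-133.9   59.7   82.9] F' [ 1.4 -0.4 -1.7] j [-0.037 -0.404  2.34   0.285  0.604  1.112]
24.0 t 8.8 travel [-0.0055, -0.0003, 0.0044] rot [0.0026, -0.0103, -0.0005] dist 0.007
32.0 t 8.8 travel [0.0154, -0.0003, -0.0055] rot [0.0026, -0.0103, -0.0005] dist 0.016
40.0 t 8.8 travel [0.0375, -0.0003, -0.0125] rot [0.0026, -0.0103, -0.0005] dist 0.04
48.0 t 8.8 travel [0.0604, -0.0003, -0.0163] rot [0.0026, -0.0103, -0.0005] dist 0.063
54.0 t 8.8 travel [0.0777, -0.0003, -0.017] rot [0.0026, -0.0103, -0.0005] dist 0.08
62.0 t 8.8 travel [0.0983, -0.0003, -0.0153] rot [0.0026, -0.0103, -0.0005] dist 0.1
70.0 t 8.8 travel [0.1185, -0.0003, -0.0108] rot [0.0026, -0.0103, -0.0005] dist 0.119
78.0 t 8.8 travel [0.1378, -0.0004, -0.0036] rot [0.0026, -0.0103, -0.0005] dist 0.138
86.0 t 8.8 travel [0.1559, -0.0004, 0.0063] rot [0.0026, -0.0103, -0.0005] dist 0.156
scene window_edge [-0.148  0.063  0.074] 0.62 e 26.5
scene press_mark [-0.135 -0.     0.074] 0.74 e 28.8
top window_edge [-0.146  0.057  0.079] 0.63 e 28.6
top press_mark [-0.135  0.004  0.072] 0.79 e 28.1
```

The window is being lifted and stands at about 27°. I carry on along the arc.

Call:
drive_tool:
  travel:
    - [0.0105,0,-0.0055]
    - [0.021,0,-0.01]
    - [0.032,0,-0.0138]
    - [0.043,0,-0.017]
    - [0.0545,0,-0.019]
    - [0.066,0,-0.0207]
    - [0.0745,0,-0.021]
    - [0.083,0,-0.0214]
  rot:
    - [0,0,0]
    - [0,0,0]
    - [0,0,0]
    - [0,0,0]
    - [0,0,0]
    - [0,0,0]
    - [0,0,0]
    - [0,0,0]

```text
time: 9.77
ee_pos: [0.5523, 0.1134, 0.2769]
ee_rot: [-0.036, 0.943, 0.113, 0.311]
force: [0.0, -0.1, -0.1]
gripper_width: 0.0001
gripper_force: 0.2
```

```bash
cat > w.py <<'E'
from h import *
def win():
  for n in("scene","top"):
    c=camera(n)
    for q in("window_edge","press_mark"):
        for d in landmark_of(c,q)[:1]:
            b=B.inv().apply(np.array(d["at"])-O)-[.056,0,.158]; print(n,q,b.round(3),round(d["p"],2),"e",np.degrees(np.arctan2(b[2],-b[0])).round(1))
E
python3 - <<'E'
from w import *
st();p=np.radians(36)
for e in np.radians([54,62,70,78,86,94,100,106]): print(np.degrees(e).round(),end=" ");go(bw(*con(e,p,.018)),orih(BX[0],p))
win()
E
```

```text
t 9.77 cover mm [-66.8  59.8 135.7] F' [-0.  -0.1 -0.1] j [ 0.003 -0.329  2.16   0.215  0.698  1.215]
54.0 t 9.77 travel [-0.0053, -0.0002, 0.0031] rot [0.002, -0.0089, -0.0003] dist 0.006
62.0 t 9.77 travel [0.0153, -0.0002, 0.0047] rot [0.002, -0.0089, -0.0003] dist 0.016
70.0 t 9.77 travel [0.0355, -0.0002, 0.0092] rot [0.002, -0.0089, -0.0003] dist 0.037
78.0 t 9.77 travel [0.0548, -0.0002, 0.0164] rot [0.002, -0.0089, -0.0003] dist 0.057
86.0 t 9.77 travel [0.073, -0.0002, 0.0263] rot [0.002, -0.0089, -0.0003] dist 0.078
94.0 t 9.77 travel [0.0896, -0.0003, 0.0386] rot [0.002, -0.0089, -0.0003] dist 0.098
100.0 t 9.77 travel [0.1008, -0.0003, 0.0492] rot [0.002, -0.0089, -0.0003] dist 0.112
106.0 t 9.77 travel [0.1109, -0.0003, 0.061] rot [0.002, -0.0089, -0.0003] dist 0.127
scene window_edge [-0.091  0.063  0.14 ] 0.96 e 57.1
scene press_mark [-0.08   0.002  0.132] 0.98 e 58.9
top window_edge [-0.089  0.059  0.138] 0.58 e 57.1
top press_mark [-0.079  0.003  0.131] 0.76 e 58.8
```

Call:
drive_tool:
  travel:
    - [0.01,0,0.0035]
    - [0.02,0,0.0055]
    - [0.03,0,0.008]
    - [0.04,0,0.011]
    - [0.05,0,0.0145]
    - [0.059,0,0.0185]
    - [0.067,0,0.0228]
    - [0.074,0,0.027]
  rot:
    - [0,0,0]
    - [0,0,0]
    - [0,0,0]
    - [0,0,0]
    - [0,0,0]
    - [0,0,0]
    - [0,0,0]
    - [0,0,0]

```text
time: 10.73
ee_pos: [0.6257, 0.1312, 0.2977]
ee_rot: [-0.036, 0.943, 0.113, 0.311]
force: [0.5, 0.3, 0.5]
gripper_width: 0.0
gripper_force: 0.0
```

```bash
python3 - <<'E'
from w import *
st();p=np.radians(36)
for e in np.radians([86,94,100,106]): print(np.degrees(e).round(),end=" ");go(bw(*con(e,p,.018)),orih(BX[0],p))
win()
E
```

```text
t 10.73 cover mm [ 11.4  59.8 140.4] F' [0.7 0.1 0.3] j [ 0.042 -0.156  1.983  0.179  0.696  1.274]
86.0 t 10.73 travel [-0.0001, -0.0002, -0.0019] rot [0.0018, -0.0076, -0.0006] dist 0.002
94.0 t 10.73 travel [0.0165, -0.0002, 0.0104] rot [0.0018, -0.0076, -0.0006] dist 0.02
100.0 t 10.73 travel [0.0278, -0.0003, 0.021] rot [0.0018, -0.0076, -0.0006] dist 0.035
106.0 t 10.73 travel [0.0378, -0.0003, 0.0328] rot [0.0018, -0.0076, -0.0006] dist 0.05
scene window_edge [-0.004  0.063  0.167] 0.56 e 88.7
scene press_mark [-0.005  0.005  0.155] 0.72 e 88.3
top window_edge [0.004 0.062 0.166] 0.68 e 91.4
top press_mark [0.004 0.007 0.155] 0.86 e 91.4
```

Call:
drive_tool:
  travel:
    - [0.006,0,0.003]
    - [0.011,0,0.006]
    - [0.016,0,0.01]
    - [0.021,0,0.0145]
    - [0.026,0,0.019]
    - [0.031,0,0.024]
    - [0.035,0,0.029]
    - [0.038,0,0.033]
  rot:
    - [0,0,0]
    - [0,0,0]
    - [0,0,0]
    - [0,0,0]
    - [0,0,0]
    - [0,0,0]
    - [0,0,0]
    - [0,0,0]

```text
time: 11.7
ee_pos: [0.6739, 0.1429, 0.2929]
ee_rot: [-0.037, 0.943, 0.113, 0.31]
force: [0.8, -0.3, 0.5]
gripper_width: -0.0002
gripper_force: 0.0
```

```bash
python3 - <<'E'
from w import *
st(); win()
E
```

```text
t 11.7 cover mm [ 58.9  59.7 125.4] F' [ 0.8 -0.5  0.4] j [ 0.061 -0.037  1.882  0.166  0.675  1.298]
scene window_edge [0.056 0.066 0.154] 0.57 e 109.9
scene press_mark [0.056 0.067 0.155] 0.72 e 109.9
top window_edge [0.054 0.059 0.159] 0.7 e 108.8
top press_mark [0.056 0.008 0.144] 0.58 e 111.3
```

The window rests on its back stop at about 109°. I retreat in front of it and go over to a hover in front of the middle toggle.

```bash
python3 - <<'E'
from h import *
go(bw(-.06,.30,.03),orih(BX[0],np.radians(25))); go(W([-.116,0,.06]),A)
E
```

```text
t 12.0 travel [-0.1139, 0.03, -0.0924] rot [0.0015, -0.1988, -0.0009] dist 0.15
t 12.0 travel [-0.1857, 0.0599, -0.0118] rot [0.0014, -0.4257, -0.0011] dist 0.195
```

Call:
drive_tool:
  travel:
    - [-0.03,0.008,-0.024]
    - [-0.06,0.016,-0.05]
    - [-0.09,0.024,-0.075]
    - [-0.115,0.03,-0.085]
    - [-0.14,0.04,-0.065]
    - [-0.165,0.05,-0.04]
    - [-0.1857,0.06,-0.012]
    - [-0.1857,0.06,-0.012]
  rot:
    - [0,0,0]
    - [0,-0.05,0]
    - [0,-0.12,0]
    - [0,-0.2,0]
    - [0,-0.28,0]
    - [0,-0.36,0]
    - [0,-0.425,0]
    - [0,-0.425,0]

```text
time: 12.67
ee_pos: [0.5312, 0.0465, 0.1843]
ee_rot: [-0.013, 0.988, 0.117, 0.096]
force: [-0.9, 0.9, -2.1]
gripper_width: 0.0002
gripper_force: 0.0
```

```bash
python3 - <<'E'
from w import *
st(); go(W([-.116,0,-.013]),A); win()
c=camera("top"); cv2.imwrite("pics/t6f.png",c["image"])
for n in("scene","top"):
    c=camera(n)
    print(n,[((C.inv().apply(np.array(d["at"])-H)*1000).round(1),round(d["p"],2)) for d in landmark_of(c,"toggle_a_tip")[:4]])
u=cv2.projectPoints(W([-.08,0,0])[None],c['rvec'],c['tvec'],c['mtx'],None)[0].ravel().astype(int)
k=c["image"][u[1]-75:u[1]+75,u[0]-100:u[0]+100]; cv2.imwrite('pics/t6.png',cv2.resize(k,None,fx=4,fy=4,interpolation=cv2.INTER_CUBIC))
E
```

```text
t 12.67 cover mm [-121.5   -0.2   52.8] F' [-1.1  1.1 -1.9] j [-0.081 -0.054  2.007  0.074  1.005  1.22 ]
t 12.67 travel [0.0065, -0.0001, 0.0657] rot [-0.0021, 0.0145, -0.0033] dist 0.066
scene window_edge [0.056 0.066 0.153] 0.72 e 110.0
scene press_mark [0.057 0.004 0.145] 0.89 e 111.5
top window_edge [0.057 0.061 0.157] 0.84 e 109.9
top press_mark [0.056 0.01  0.146] 0.65 e 110.9
scene [(array([-87.4,   2.8,  -7.8]), 0.5)]
top [(array([-87.8,   5.3,  -2.5]), 0.63)]
```

View pics/t6.png

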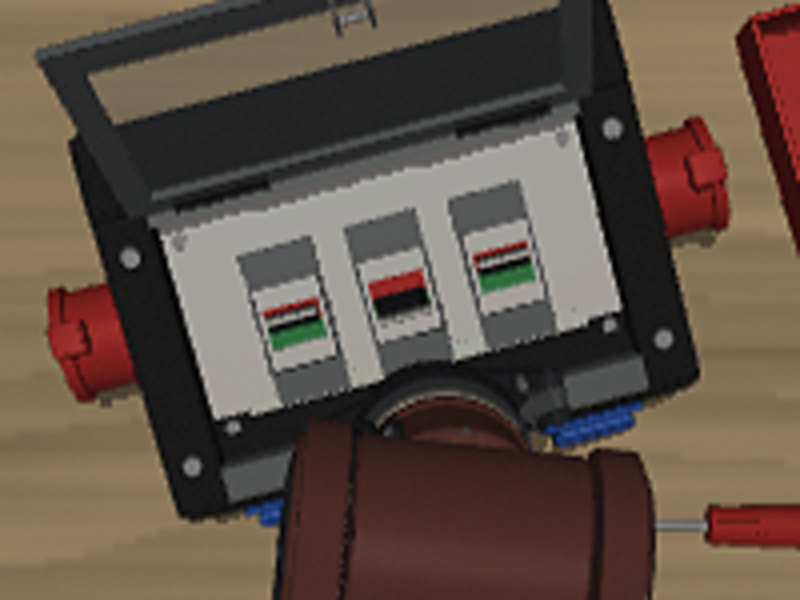

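The window stays open by itself. The middle toggle, at (402,300), is down with its red field showing, and the other two show green. I lower the fingertips in front of it.

Call:
drive_tool:
  travel:
    - [0.006,-0.002,0.02]
    - [0.006,-0.002,0.04]
    - [0.006,-0.002,0.055]
    - [0.006,-0.002,0.061]
    - [0.006,-0.002,0.065]
    - [0.006,-0.002,0.065]
  rot:
    - [-0.002,0.014,0]
    - [-0.002,0.014,0]
    - [-0.002,0.014,0]
    - [-0.002,0.014,0]
    - [-0.002,0.014,0]
    - [-0.002,0.014,0]

```text
time: 13.72
ee_pos: [0.5532, 0.054, 0.1301]
ee_rot: [-0.012, 0.987, 0.117, 0.111]
force: [0.3, 1.1, 0.9]
gripper_width: 0.0001
gripper_force: 0.0
```

```bash
python3 -c "
from h import *
st(); go(W([-.088,.002,-.012]),A)"
```

```text
t 13.72 cover mm [-110.2    1.9   -5.1] F' [0.7 1.  0.8] j [-0.064  0.053  2.018  0.084  0.858  1.222]
t 13.72 travel [0.0221, -0.0001, 0.0072] rot [0.003, -0.0141, -0.0014] dist 0.023
```

Call:
drive_tool:
  travel:
    - [-0.002,0,0.004]
    - [-0.002,0,0.008]
    - [-0.002,0,0.008]
  rot:
    - [0,-0.014,0]
    - [0,-0.014,0]
    - [0,-0.014,0]

```text
time: 13.97
ee_pos: [0.5536, 0.0539, 0.1223]
ee_rot: [-0.011, 0.987, 0.118, 0.105]
force: [-0.4, -0.5, 0.2]
gripper_width: 0.0001
gripper_force: 0.0
```

```bash
python3 -c "
from h import *
st(); go(W([-.088,.002,-.012]),A)"
```

```text
t 13.97 cover mm [-111.5    1.7  -12.8] F' [-0.4 -0.4  0.3] j [-0.061  0.072  2.013  0.078  0.856  1.227]
t 13.97 travel [0.0235, -0.0003, -0.0008] rot [0.0034, -0.0012, -0.0013] dist 0.023
```

No contact and the depth is right. Now I push towards the back.

Call:
drive_tool:
  travel:
    - [0.005,0,0]
    - [0.01,0,0]
    - [0.014,0,0]
    - [0.018,0,0]
    - [0.021,0,0]
    - [0.0235,0,0]
    - [0.0235,0,0]
  rot:
    - [0,0,0]
    - [0,0,0]
    - [0,0,0]
    - [0,0,0]
    - [0,0,0]
    - [0,0,0]
    - [0,0,0]

```text
time: 14.55
ee_pos: [0.5761, 0.0596, 0.1273]
ee_rot: [-0.011, 0.987, 0.118, 0.105]
force: [-3.4, -0.1, 1.4]
gripper_width: 0.0003
gripper_force: 1.0
```

```bash
python3 -c "
from h import *
st()"
```

```text
t 14.55 cover mm [-87.7   1.9 -12.7] F' [-3.   0.7  2.1] j [-0.048  0.112  1.958  0.074  0.87   1.244]
```

Call:
drive_tool:
  travel:
    - [0.0015,0,0]
    - [0.003,0,0]
    - [0.003,0,0]
  rot:
    - [0,0,0]
    - [0,0,0]
    - [0,0,0]

```text
time: 14.8
ee_pos: [0.5785, 0.0602, 0.1276]
ee_rot: [-0.011, 0.988, 0.118, 0.104]
force: [-0.8, 1.5, 0.9]
gripper_width: 0.0001
gripper_force: 1.1
```

```bash
python3 -c "
from h import *
st()"
```

```text
t 14.8 cover mm [-85.2   1.9 -13. ] F' [-0.2  1.6  0.9] j [-0.046  0.117  1.951  0.073  0.871  1.246]
```

Call:
drive_tool:
  travel:
    - [0.0015,0,0]
    - [0.003,0,0]
    - [0.004,0,0]
    - [0.004,0,0]
  rot:
    - [0,0,0]
    - [0,0,0]
    - [0,0,0]
    - [0,0,0]

```text
time: 15.13
ee_pos: [0.579, 0.0604, 0.1275]
ee_rot: [-0.011, 0.988, 0.118, 0.1]
force: [-11.2, -3.4, 7.2]
gripper_width: -0.0
gripper_force: 6.9
```

```bash
python3 -c "
from h import *
st()"
```

```text
t 15.13 cover mm [-84.8   2.  -13.2] F' [-10.   -0.7   9.5] j [-0.045  0.123  1.944  0.07   0.881  1.249]
```

The force rose to about 10 N with no further travel, so the toggle is at its end stop. I back off, rise and check.

Call:
drive_tool:
  travel:
    - [-0.012,0,0]
    - [-0.022,0,0]
    - [-0.022,0,-0.03]
    - [-0.022,0,-0.07]
    - [-0.05,0,-0.11]
    - [-0.09,0,-0.13]
    - [-0.11,0,-0.13]
    - [-0.11,0,-0.13]
  rot:
    - [0,0,0]
    - [0,0,0]
    - [0,0,0]
    - [0,0,0]
    - [0,0,0]
    - [0,0,0]
    - [0,0,0]
    - [0,0,0]

```text
time: 15.8
ee_pos: [0.4481, 0.0291, 0.2331]
ee_rot: [-0.01, 0.987, 0.117, 0.105]
force: [0.8, 0.1, -0.8]
gripper_width: 0.0
gripper_force: 0.0
```

```bash
python3 - <<'E'
from w import *
st(); win()
ks=[]
for n in("top","scene"):
    c=camera(n)
    print(n,[((C.inv().apply(np.array(d["at"])-H)*1000).round(1),round(d["p"],2)) for q in("toggle_a_tip",) for d in landmark_of(c,q)[:4]])
    for q in ("spray_can","tape_roll","screwdriver","parts_bin"): print(q,[np.round(d["at"],3) for d in landmark_of(c,q)[:1]])
    u=cv2.projectPoints(W([-.08,0,0])[None],c['rvec'],c['tvec'],c['mtx'],None)[0].ravel().astype(int)
    ks.append(cv2.resize(c["image"][u[1]-75:u[1]+75,u[0]-50:u[0]+50],None,fx=4,fy=4,interpolation=cv2.INTER_CUBIC))
cv2.imwrite('pics/f7.png',np.hstack(ks))
E
```

```text
t 15.8 cover mm [-194.5    2.5  118.1] F' [ 0.6 -0.1 -0.9] j [-0.143 -0.329  2.143  0.082  1.131  1.164]
scene window_edge [0.055 0.064 0.157] 0.63 e 109.3
scene press_mark [0.053 0.004 0.145] 0.7 e 110.2
top window_edge [0.059 0.061 0.16 ] 0.57 e 110.2
top press_mark [0.054 0.009 0.145] 0.67 e 110.5
top [(array([-69.7,   3.7,  -3.6]), 0.47)]
spray_can [array([ 0.519,  0.354, -0.002])]
tape_roll [array([ 0.378,  0.141, -0.002])]
screwdriver [array([ 0.46 , -0.119, -0.002])]
parts_bin [array([ 0.696, -0.207,  0.   ])]
scene [(array([-67. ,   0.9,  -7.3]), 0.59)]
spray_can [array([0.521, 0.356, 0.001])]
tape_roll [array([0.376, 0.141, 0.001])]
screwdriver [array([ 0.456, -0.12 , -0.001])]
parts_bin [array([ 0.698, -0.208, -0.003])]
```

View pics/f7.png

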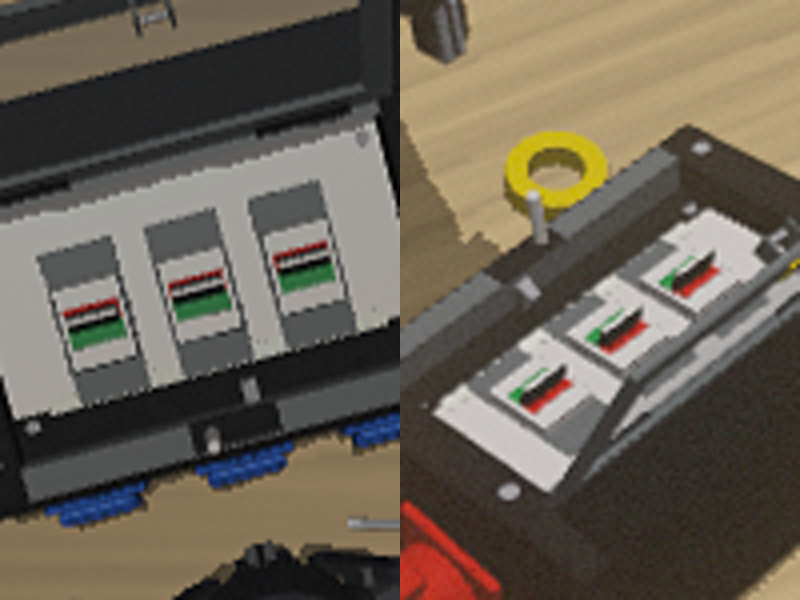

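All three toggles look the same: green shows in front, with the middle one at (200,293). The window rests open, nothing on the bench has moved, and the hand is clear, so I hand the job in.

```bash
python3 -c "
from rig import *
print(finish_job())"
```

```text
the job is handed in; nothing more can be done
None
```

The job is handed in at about 16 s on the robot's clock: the window rests open on its stop, the middle breaker is pushed fully on, the other two are still on and nothing on the bench moved; on the first try at lifting, the fingertips caught the window's front edge and pushed it partly shut, with about 25 N on the wrist.

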